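Clamp a bearing in the test nest with the guarded knob

ROBOT

A 6-joint arm with a two-finger parallel gripper is mounted at the origin on the work surface. World frame = base frame: x ahead of the robot, y to its left, z up, the work surface at z = 0. Lengths are in m, angles in rad, forces in N, time in s.
With the tool pointing down it reaches from about 0.275 to 0.85 m from the base axis. Payload 19 kg.
Tool frame: the origin (TCP) lies at the very end of the fingers, on their centre line; the grasp point (between the pads) lies 19 mm behind it (bot.grasp_offset is the distance from the TCP to the grasp point, in m); z points along the fingers, y is the line along which they close (so a half turn about z gives the same grasp; the last joint's range is limited). The gripper opens to 85 mm and grips with 20 to 120 N. Pads are 22 mm wide; open, the fingers measure 114 mm over their backs; the gripper's body (76 mm by 85 mm) begins 54 mm behind the grasp point. The pads swing forward as they close: fully open they stand 13 mm farther back than shut.
Start: joints at [-1.28, 0.15, 1.437, -0, 1.554, -0.134], TCP at [0.237, -0.524, 0.231] pointing down, gripper open.
Joint ranges: [-2.8, 2.8], [-0.68, 2.1], [0.12, 2.68], [-1.39, 4.53], [0.16, 2.79], [-2.81, 2.81]. Speed limits (rad/s): [1.89, 1.89, 2.22, 3.01, 3.01, 3.01].

INTERFACE

Orientations are given as a unit quaternion [x, y, z, w].
In Python, from bench import bot, imaging gives the robot as it stands.
- The arm moves only by the tool servo_tool, never from a script. Its argument "steps" is a list of rows, each a list of 2 entries, a list of its own where there are three numbers: the shift along the world's x, y, z in mm, then the turn, a rotation vector about the world's x, y, z in rad. In form: [[[dx, dy, dz], [rx, ry, rz]], ...]. A call has 1 to 20 rows; each row shifts and turns the commanded pose from where the row before left it; what a row does not reach is not made up. A row lasts 1/12 s, in which the tool goes at most 41.7 mm and 7.16 degrees, less where a joint would pass 70% of its speed; a pose out of reach is approached as far as the arm can. A call with a gripper value outside its range is refused whole. "hand" is the finger opening in mm, from 0 to 85.4, set as the call begins (left out, the last holds). The fingers move at their own pace and stop on an object; the grip force is fixed at half the most. Time passes only in rows, so rows that do not move let the fingers close. It gives the time, the measured TCP pose, the force, the opening and the grip force at its end, in the units of the state.
- bot.sense(): the state, without advancing time (a new reading comes with each control period).
- imaging.get_image(name): name is "side" or "top" or "wrist"; returns the picture (420x560x3 uint8, blue, green, red); there is no depth.
- imaging.get_calibration(name): a dict with "intrinsics" (3x3 intrinsics, pixels), "extrinsics" (4x4, takes a point from world to camera coordinates). Camera axes: x right, y down, z forward; pixel columns grow to the right and rows downward; lengths in m; the calibration is good to about 2 mm. The wrist camera is an equidistant fisheye: a pixel r from the principal point sees the ray r / f radians off the axis. A picture is of the moment at which its call begins: read the wrist's pose just before it. get_calibration takes no time and is no camera call; for the wrist camera it gives the pose at the moment of the call.
- bot.close_job(): hands the job in; it is judged then, once.
The state is a dict: "time": time; "joint_positions": joint angles; "qd": joint speeds; "joint_torque": joint torques, N m; "ee_pos": TCP position; "eef_rot": TCP orientation; "ft_force": force on the tool from outside, world axes, zero at the start; "moment": the same for the moment, N m; "width": opening from 0.0 (shut) to 1.0 (fully open); "finger_force": force on a finger pad.
Only numpy, scipy, OpenCV 4.12 (cv2) and the standard library are available. Lean on these libraries where they do the work, as an engineer would, in place of code of your own. Each camera call takes 0.05 s, during which the arm holds its last target. There are 200 camera calls.

TASK

Lay the middle-sized of the three loose bearings flat on the clamping station's nest bar, between the pusher and the two stop pins, and let go of it. Then reach down through the round opening in the guard and turn the recessed knob clockwise until the pusher holds the bearing against both pins with a light but definite push of about 12 newtons (6 to 18 will do, and never more than 25, which would mark the races). Do not lean on the guard, and leave the other things on the bench where they are.

Things in the scene. Friction and masses are not known exactly. Their poses are not given: they have to be found in the camera images.
- bearing: the same bearing; origin at the centre of its underside
- bearing_mid (a point): the bearing to clamp: a plain steel ball bearing lying flat, 47 mm outside diameter, 14 mm thick, 20 mm bore, about 0.08 to 0.15 kg; the middle one in size of three loose bearings. The point is its centre, half-way up; z is its axis
- station: the clamping station, a dark steel base plate 160 x 320 x 12 mm fixed to the bench. Origin in the base plate's underside, on the push rod's line; +y is the direction in which the pusher pushes, z up. From -y to +y it carries: the guard cage with the knob inside (axis at x 0, y -85 mm); the rod's bushing block (44 mm wide, y -6 to 14 mm, 58 mm high); the pusher; the nest bar; the adjustable stop
- nest (a point): point on top of the nest bar, 36 mm above the bench; axes as the station's. Lay the bearing with its axis over this point, within about 3 mm either way along y and 6 mm along x: there it always fits between the retracted pusher and the pins. The bar is 30 mm wide (x), narrower than the bearing, so fingers can straddle it along the station's x with their tips down beside the bearing
- stop_middle (a point): fixed point of the station on top of the nest bar (y 100 mm). Around it the adjustable stop, a dark block with two upright steel pins (12 mm in diameter, tops 52 mm above the bench, 17 mm either side of the rod line, beyond the bearing), is set anew each time: a bearing that touches both pins has its centre up to 6 mm to either side of this point along y, not measured
- rod: the push rod with the pusher on its end, at 43 mm height. The origin, a point on the rod in the bushing, advances 18 mm along the station's y per radian of the knob. The pusher (18 mm wide, 12 mm high) sits on a spring of 9 N per mm; unloaded, its front face is 60 mm ahead of the origin. With the bearing against the pins the push rises by roughly 100 to 150 N per radian of the knob: feel for it
- knob_grip (a point): grip point of the recessed black knob, an upright bar 40 mm long, 12 mm thick, its top 10 mm above this point, standing on a 40 mm disc whose top is 26 mm below this point. The point lies on the vertical turning axis, 56 mm above the bench, 24 mm below the guard's upper face; its x axis runs along the bar (either way round is the same grip), z up
- knob (a joint): knob angle in rad, 0 to 2.0, growing clockwise seen from above, which drives the pusher forward. At the start 0 to 0.15; the bearing meets the pins at 0.58 to 1.25, differently each time. Turning takes a steady drag of 0.4 N m (less when paused) plus 0.018 N m per newton of push (12 N: 0.22 N m); sliding the bearing takes under 2 N. The drag holds knob and push when let go
- opening (a point): centre of the round opening in the guard's top plate, at its upper face, 80 mm above the bench, over the knob's axis. The opening is 84 mm in diameter; the plate is 150 x 150 x 6 mm on four corner posts with bars on three sides, so the knob is reached only from above, with the fingers partly closed so that they fit the opening
- guard: the guard cage (top plate, posts) described above; origin on the knob's axis at bench level. Lean on it with no more than a touch (below 10 N)
- big_bearing: bystander: 62 mm bearing, 16 mm thick; origin at the centre of its underside
- small_bearing: bystander: 35 mm bearing, 11 mm thick; origin at the centre of its underside
- vee_block: bystander: steel vee block 70 x 50 x 42 mm; origin at the centre of its underside
- screwdriver: bystander: screwdriver lying on the bench, about 200 mm long
- spanner: bystander: spanner lying on the bench, about 180 mm long
- oil_jar: bystander: small amber jar, 48 mm in diameter, 70 mm high; origin at the centre of its underside
There are look-alikes about, which are no part of the job. What is shaped like the bearing but yellow is not meant.

How it is judged:
By the outcome, as a careful person would: the job done as asked, in the order asked, and still so for the second after the job is handed in, with the robot touching nothing.
It also fails if it takes over 72 s, if anything falls off the work surface, if the arm or the gripper's body presses on something with over 40 N, if the wrist force passes 120 N, or if a joint passes its speed limit or range.

## Working session

There is one attempt and no reset: what is moved stays moved. The work goes in short steps, Python scripts to look and compute and a tool call to move; the robot and the scene stay as the last step left them, time stands still between calls to the robot, and variables do not carry over. Pictures are saved under pics/ and viewed, at most 10 in all, crops included, and the job is handed in when it is done.

Besides the shell and the picture viewer there is one more tool, called after "Call:" in YAML: its name, and indented under it one key for each argument. servo_tool: Moves the arm, as the interface text tells. Its arguments: {"type":"object","properties":{"steps":{"type":"array","items":{"type":"array"}},"hand":{"type":"number"}},"required":["steps"]}

```bash
ls; mkdir -p pics; python3 - <<'E'
from bench import bot, imaging
import cv2
for n in ("top","side"):
    cv2.imwrite(f"pics/{n}0.png",imaging.get_image(n)); c=imaging.get_calibration(n); print(n,c["intrinsics"].tolist() if hasattr(c["intrinsics"],'tolist') else c["intrinsics"]); print(c["extrinsics"])
s=bot.sense(); print(s, bot.grasp_offset)
E
```

```text
pics
top [[430.2888464503983, 0.0, 277.1791939402462], [0.0, 430.2888464503983, 213.05383057269287], [0.0, 0.0, 1.0]]
[[ 0.02311089 -0.99969292  0.00894153 -0.06462233]
 [-0.9893868  -0.02415421 -0.14328408  0.54864573]
 [ 0.14345605 -0.00553521 -0.98964121  1.05617446]
 [ 0.          0.          0.          1.        ]]
side [[521.421413756149, 0.0, 280.4249576412662], [0.0, 521.421413756149, 207.77475025969835], [0.0, 0.0, 1.0]]
[[-7.66111390e-01 -6.42707421e-01 -7.13901627e-04  4.04031219e-01]
 [-4.93232689e-01  5.88647973e-01 -6.40480350e-01  3.43324040e-01]
 [ 4.12061711e-01 -4.90327171e-01 -7.67974226e-01  1.14075130e+00]
 [ 0.00000000e+00  0.00000000e+00  0.00000000e+00  1.00000000e+00]]
{'time': 0.1, 'joint_positions': array([-1.27996761e+00,  1.50930750e-01,  1.43794695e+00, -1.23264043e-05,
        1.55380205e+00, -1.34008138e-01]), 'qd': array([-0.00028263, -0.00155066, -0.00124046,  0.00119853,  0.00046865,
        0.00212103]), 'joint_torque': array([ 9.26688459e-03, -7.14370465e+01, -5.71794033e+01,  3.48143139e-04,
        7.14616355e-03,  3.41640930e-05]), 'ee_pos': array([ 0.23690952, -0.52368552,  0.23074879]), 'eef_rot': array([ 9.77523743e-01,  2.10824659e-01, -4.87195620e-05, -5.41397092e-04]), 'ft_force': array([0.5373284 , 0.33947308, 0.29642424]), 'moment': array([-0.024848  ,  0.01120532, -0.05116906]), 'finger_force': 0.0, 'width': 0.9988070246921389} 0.0187
```

View pics/top0.png

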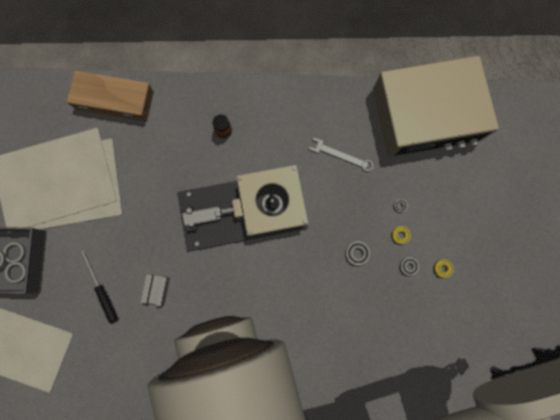

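View pics/side0.png

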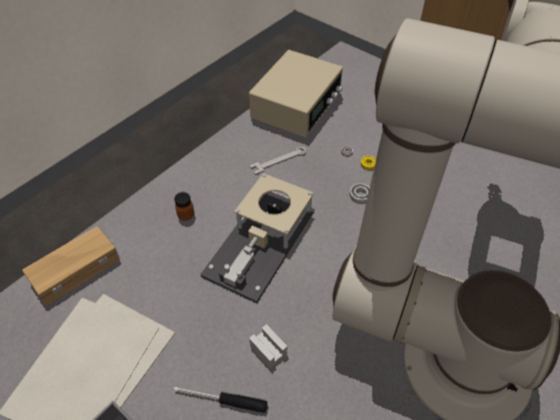

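The top view shows loose grey rings at (358,253), (410,267) and (401,206), yellow rings at (401,235) and (444,268), and grey rings in a tray at the far left that aren't loose. The station's guard is at (272,202), with the pusher and nest to its left around (205,215). By size, (410,267) looks like the middle bearing. I'll measure it and enlarge.

```bash
cat > h.py <<'E'
import numpy as np, cv2
from bench import bot, imaging
def ray(n,u,v,c=None):
    c=c or imaging.get_calibration(n); K=np.array(c["intrinsics"]); E=np.array(c["extrinsics"])
    x,y=(u-K[0,2])/K[0,0],(v-K[1,2])/K[1,1]
    if n=="wrist":
        r=np.hypot(x,y); d=np.array([x/r*np.sin(r),y/r*np.sin(r),np.cos(r)]) if r>0 else np.array([0,0,1.])
    else: d=np.array([x,y,1.])
    R=E[:3,:3]; return -R.T@E[:3,3], R.T@d
def onz(n,u,v,z,c=None):
    o,d=ray(n,u,v,c); return o+d*(z-o[2])/d[2]
def proj(n,p,c=None):
    c=c or imaging.get_calibration(n); K=np.array(c["intrinsics"]); E=np.array(c["extrinsics"])
    q=E[:3,:3]@p+E[:3,3]
    if n=="wrist":
        th=np.arctan2(np.hypot(q[0],q[1]),q[2]); q=np.array([*(q[:2]/np.hypot(*q[:2])*th),1])
    return K[:2,:2]@(q[:2]/q[2])+K[:2,2]
E
python3 - <<'E'
from h import *
im=cv2.imread("pics/top0.png")
hsv=cv2.cvtColor(im,cv2.COLOR_BGR2HSV)
g=cv2.cvtColor(im,cv2.COLOR_BGR2GRAY)
roi=np.zeros_like(g); roi[190:290,335:470]=1
m=((g>105)&(roi>0)).astype(np.uint8)*255
cs,_=cv2.findContours(m,cv2.RETR_EXTERNAL,cv2.CHAIN_APPROX_NONE)
for c in cs:
    if len(c)<12: continue
    (u,v),r=cv2.minEnclosingCircle(c); p=onz("top",u,v,.014); d=np.array(imaging.get_calibration("top")["extrinsics"])[2]@np.r_[p,1]
    mu=cv2.mean(im,cv2.drawContours(np.zeros_like(g),[c],-1,255,-1))[:3]
    print(np.round([u,v],1),"diam mm",round(2*r*d/430*1000,1),np.round(p,3),np.round(mu))
# opening centre by plate polygon, yellowish bright
a=cv2.resize(im[190:290,335:470],None,fx=4,fy=4,interpolation=cv2.INTER_CUBIC)
b=cv2.resize(im[155:260,170:315],None,fx=5,fy=5,interpolation=cv2.INTER_CUBIC)
cv2.imwrite("pics/a.png",a); cv2.imwrite("pics/b.png",b)
E
```

```text
[408.5 268.5] diam mm 15.0 [ 0.418 -0.392  0.014] [104. 110. 111.]
[415.5 269. ] diam mm 28.7 [ 0.417 -0.41   0.014] [103. 109. 110.]
[444.6 268.2] diam mm 49.0 [ 0.421 -0.485  0.014] [ 54. 117. 129.]
[408.5 258. ] diam mm 18.8 [ 0.445 -0.393  0.014] [103. 109. 111.]
[357.5 253. ] diam mm 36.9 [ 0.455 -0.261  0.014] [105. 111. 113.]
[358.5 252.5] diam mm 62.2 [ 0.456 -0.264  0.014] [104. 111. 112.]
[402.1 234. ] diam mm 49.0 [ 0.507 -0.377  0.014] [ 57. 118. 129.]
[405.5 207. ] diam mm 22.4 [ 0.578 -0.387  0.014] [103. 108. 110.]
```

View pics/a.png

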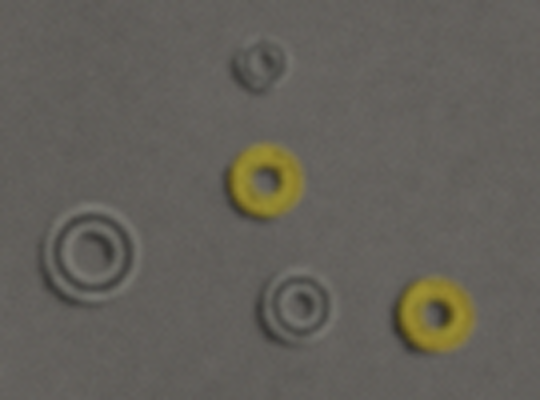

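View pics/b.png

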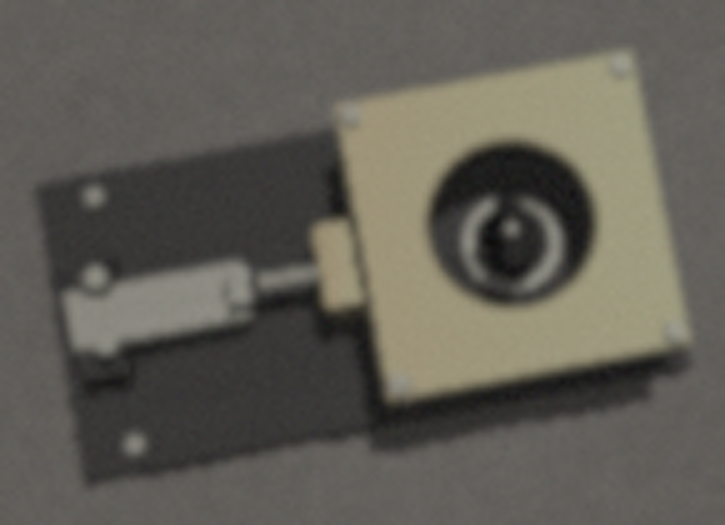

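The crop shows three plain steel rings: small at crop (260,65), big at (92,252) and mid at (297,306), which is full-frame about (409.5,266.5). Two yellow ones sit beside them. The mid ring is as wide as the yellow ones (about 47–49 mm), so it's the target. The station crop shows the round opening at about (512,222), the nest bar running left from the pusher at (237,290), and two pins at about (95,275) and (110,345).

```bash
cat > st.py <<'E'
from h import *
im=cv2.imread("pics/top0.png"); 
hsv=cv2.cvtColor(im,cv2.COLOR_BGR2HSV)
if __name__=="__main__":
    m=cv2.inRange(hsv,(15,40,100),(35,255,255)); k=np.zeros_like(m); k[155:260,237:315]=255; m&=k
    m=cv2.morphologyEx(m,cv2.MORPH_OPEN,np.ones((3,3)))
    cs,h=cv2.findContours(m,cv2.RETR_CCOMP,cv2.CHAIN_APPROX_NONE)
    for c,hh in zip(cs,h[0]):
        if cv2.contourArea(c)<300: continue
        p=np.array([onz("top",*q[0],.08)[:2] for q in c],np.float32)*1000
        if hh[3]<0: print("plate",cv2.minAreaRect(p), cv2.boxPoints(cv2.minAreaRect(p)).round().tolist())
        else: print("hole",cv2.fitEllipse(p))
    # other points read in crop b (scale 5, offset 170,155)
    f=lambda x,y,z:(onz("top",x/5+170-.4,y/5+155-.4,z)*1000).round(1)[:2]
    print("pins",f(95,273,.052),f(107,340,.052),"base corners",f(38,187,.012),f(88,485,.012),"bar corner at pusher",f(250,262,.049),f(255,320,.036))
    print("mid",(onz("top",409.5,266.5,.014)*1000).round(1))
    g=cv2.cvtColor(im,cv2.COLOR_BGR2GRAY)
E
python3 st.py
```

```text
plate ((576.8433837890625, -29.564102172851562), (151.87039184570312, 166.1988525390625), 12.006747245788574) [[485.0, 36.0], [520.0, -127.0], [668.0, -95.0], [634.0, 68.0]]
hole ((578.6521606445312, -37.65190505981445), (84.28850555419922, 84.62601470947266), 1.467336654663086)
pins [552.6 171.6] [518.8 163.8] base corners [603.5 212. ] [448.2 177.5] bar corner at pusher [560.6  94.3] [532.8  92.2]
mid [ 423.4 -394.7   14. ]
```

Every check fits: the opening is 84 mm, the station yaw is about 12.2°, and the base width is 159 mm. The pins are at y≈125. The nest is therefore at station y≈90, from the pusher and pin geometry, which is world (542,133). Next I'll go above the bearing.

Call:
servo_tool:
  steps:
    - [[27, 18, -14], [0, 0, 0]]
    - [[27, 18, -14], [0, 0, 0]]
    - [[27, 18, -14], [0, 0, 0]]
    - [[27, 19, -15], [0, 0, 0]]
    - [[26, 19, -15], [0, 0, 0]]
    - [[26, 19, -15], [0, 0, 0]]
    - [[26, 18, -14], [0, 0, 0]]
    - [[0, 0, 0], [0, 0, 0]]
    - [[0, 0, 0], [0, 0, 0]]
    - [[0, 0, 0], [0, 0, 0]]
  hand: 85

```text
time: 0.93
ee_pos: [0.4228, -0.395, 0.1303]
eef_rot: [0.977, 0.211, -0.0, -0.0]
ft_force: [-0.5, -0.5, 0.8]
width: 0.994
finger_force: 0.0
```

```bash
python3 - <<'E'
from h import *
s=bot.sense(); c=imaging.get_calibration("wrist"); im=imaging.get_image("wrist"); cv2.imwrite("pics/w1.png",im)
print(s["time"],s["ee_pos"]); print(c["intrinsics"],c["extrinsics"])
print("expected mid at",proj("wrist",np.array([.4234,-.3947,.014]),c))
g=cv2.cvtColor(im,cv2.COLOR_BGR2GRAY); g=cv2.medianBlur(g,5)
hc=cv2.HoughCircles(g,cv2.HOUGH_GRADIENT,1,25,param1=80,param2=25,minRadius=12,maxRadius=90)
for u,v,r in (hc[0] if hc is not None else [])[:8]: print(u,v,r,(onz("wrist",u,v,.014,c)*1000).round(1))
E
```

```text
0.9333 [ 0.42280744 -0.39502202  0.13030704]
[[325.1922621    0.         286.6216833 ]
 [  0.         325.1922621  209.63761457]
 [  0.           0.           1.        ]] [[ 4.12965243e-01 -9.10746569e-01 -6.28628126e-04 -5.34562522e-01]
 [-8.73809194e-01 -3.96410900e-01  2.81630769e-01  2.04779281e-01]
 [-2.56743451e-01 -1.15754418e-01 -9.59522650e-01  3.44621651e-01]
 [ 0.00000000e+00  0.00000000e+00  0.00000000e+00  1.00000000e+00]]
expected mid at [286.31835504 203.83541866]
158.5 98.5 27.4 [ 462.2 -261.7   14. ]
306.5 100.5 31.0 [ 506.4 -374.4   14. ]
371.5 241.5 25.7 [ 423.2 -476.8   14. ]
286.5 194.5 25.7 [ 430.7 -391.6   14. ]
347.5 19.5 18.5 [ 582.4 -376.    14. ]
251.5 161.5 68.5 [ 444.  -354.7   14. ]
```

View pics/w1.png

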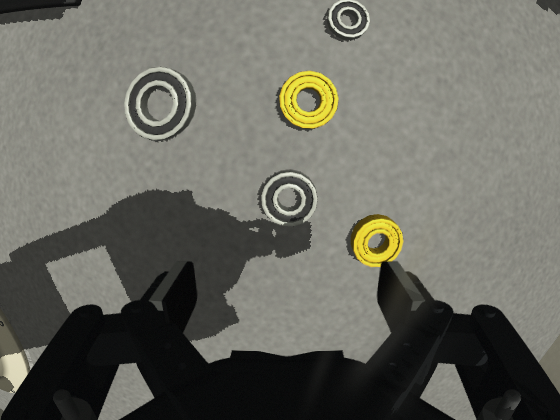

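The wrist view shows the mid bearing at about (289,198), between the fingers' lines. Yellow rings are at (309,100) and (378,242), big is at (160,103) and small at (348,19). I'll refine the centre with an ellipse fit.

```bash
python3 - <<'E'
from h import *
im=cv2.imread("pics/w1.png"); c=imaging.get_calibration("wrist")
hsv=cv2.cvtColor(im,cv2.COLOR_BGR2HSV); m=cv2.inRange(hsv,(0,0,165),(180,50,255)); k=np.zeros_like(m); k[160:235,250:325]=255; m&=k
ys,xs=np.nonzero(m); P=np.array([onz("wrist",u,v,.014,c)[:2] for u,v in zip(xs,ys)])*1000
h=cv2.convexHull(P.astype(np.float32)); print(cv2.minEnclosingCircle(h),cv2.fitEllipse(h),len(xs))
E
```

```text
((427.45013427734375, -395.69793701171875), 23.005556106567383) ((427.60198974609375, -395.6509704589844), (45.25983810424805, 45.71161651611328), 62.713348388671875) 787
```

Centre is (427.5,−395.7), diameter 46 mm by this fit. The fingers sit about 4 mm back when closed on 47 mm, so I'll descend to TCP z≈0 with the opening at 70.

Call:
servo_tool:
  steps:
    - [[4, -0.5, -20], [0, 0, 0]]
    - [[0, 0, -30], [0, 0, 0]]
    - [[0, 0, -30], [0, 0, 0]]
    - [[0, 0, -20], [0, 0, 0]]
    - [[0, 0, -12], [0, 0, 0]]
    - [[0, 0, -8], [0, 0, 0]]
    - [[0, 0, -6], [0, 0, 0]]
    - [[0, 0, -4], [0, 0, 0]]
    - [[0, 0, 0], [0, 0, 0]]
    - [[0, 0, 0], [0, 0, 0]]
    - [[0, 0, 0], [0, 0, 0]]
  hand: 70

```text
time: 1.9
ee_pos: [0.4273, -0.3958, 0.0011]
eef_rot: [0.978, 0.211, 0.0, 0.001]
ft_force: [0.4, -0.6, -0.3]
width: 0.818
finger_force: 0.0
```

Call:
servo_tool:
  steps:
    - [[0, 0, 0], [0, 0, 0]]
    - [[0, 0, 0], [0, 0, 0]]
    - [[0, 0, 0], [0, 0, 0]]
    - [[0, 0, 0], [0, 0, 0]]
    - [[0, 0, 0], [0, 0, 0]]
    - [[0, 0, 0], [0, 0, 0]]
    - [[0, 0, 0], [0, 0, 0]]
    - [[0, 0, 0], [0, 0, 0]]
  hand: 40

```text
time: 2.57
ee_pos: [0.4272, -0.3956, 0.0012]
eef_rot: [0.978, 0.211, 0.0, 0.0]
ft_force: [-1.7, 1.9, 10.4]
width: 0.518
finger_force: 59.9
```

Gripped (60 N). Lifting first.

Call:
servo_tool:
  steps:
    - [[0, 0, 5], [0, 0, 0]]
    - [[0, 0, 15], [0, 0, 0]]
    - [[0, 0, 30], [0, 0, 0]]
    - [[0, 0, 30], [0, 0, 0]]
    - [[0, 0, 30], [0, 0, 0]]
    - [[0, 0, 30], [0, 0, 0]]
    - [[0, 0, 10], [0, 0, 0]]
    - [[0, 0, 0], [0, 0, 0]]
    - [[0, 0, 0], [0, 0, 0]]

```text
time: 3.32
ee_pos: [0.4269, -0.3953, 0.1501]
eef_rot: [0.978, 0.211, 0.0, 0.0]
ft_force: [-0.5, -0.2, -1.6]
width: 0.52
finger_force: 61.4
```

```bash
python3 - <<'E'
from h import *
print(bot.sense()["width"],bot.sense()["finger_force"])
im=imaging.get_image("wrist"); cv2.imwrite("pics/w2.png",im[150:420,80:500])
E
```

```text
0.5196737775940969 61.38985991477966
```

View pics/w2.png

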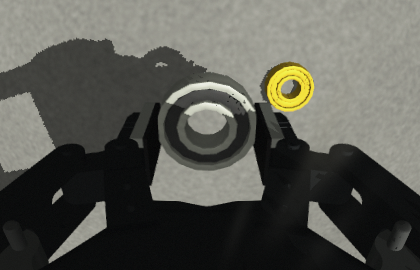

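The bearing is held between the pads, spanning about crop (158–257, 68–170). Next I'll check its pose numerically against a level ring at the TCP.

```bash
python3 - <<'E'
from h import *
s=bot.sense(); p=s["ee_pos"]; c=imaging.get_calibration("wrist")
a=np.linspace(0,6.28,60)
for dx in (0,):
  for zt in (.005,.009,.013):
    Q=[]
    for z in (zt,zt-.014):
        Q.append(np.array([proj("wrist",p+[.0235*np.cos(t),.0235*np.sin(t),z],c) for t in a]))
    Q=np.vstack(Q); print(zt,Q.min(0),Q.max(0), "bore",proj("wrist",p+[0,0,zt],c))
E
```

```text
0.005 [236.67708428 216.88416098] [335.37139962 313.68821014] bore [285.99979831 273.07750888]
0.009 [235.46214595 219.42641996] [336.52800654 318.20837748] bore [285.96907671 277.05019691]
0.013 [234.19323097 222.09651744] [337.73597045 322.91191957] bore [285.93690495 281.21222585]
```

The picture matches a level, centred bearing with its underside about 1 mm below the TCP. Carrying it to above the nest, turning +78°.

Call:
servo_tool:
  steps:
    - [[6.4, 29.4, 0], [0, 0, 0.0755]]
    - [[6.4, 29.4, 0], [0, 0, 0.0755]]
    - [[6.4, 29.4, 0], [0, 0, 0.0755]]
    - [[6.4, 29.4, 0], [0, 0, 0.0755]]
    - [[6.4, 29.4, 0], [0, 0, 0.0755]]
    - [[6.4, 29.4, 0], [0, 0, 0.0755]]
    - [[6.4, 29.4, 0], [0, 0, 0.0755]]
    - [[6.4, 29.4, 0], [0, 0, 0.0755]]
    - [[6.4, 29.4, 0], [0, 0, 0.0755]]
    - [[6.4, 29.4, 0], [0, 0, 0.0755]]
    - [[6.4, 29.4, 0], [0, 0, 0.0755]]
    - [[6.4, 29.4, 0], [0, 0, 0.0755]]
    - [[6.4, 29.4, 0], [0, 0, 0.0755]]
    - [[6.4, 29.4, 0], [0, 0, 0.0755]]
    - [[6.4, 29.4, 0], [0, 0, 0.0755]]
    - [[6.4, 29.4, 0], [0, 0, 0.0755]]
    - [[6.4, 29.4, 0], [0, 0, 0.0755]]
    - [[6.4, 29.4, 0], [0, 0, 0.0755]]
    - [[0, 0, 0], [0, 0, 0]]
    - [[0, 0, 0], [0, 0, 0]]

```text
time: 5.03
ee_pos: [0.5415, 0.135, 0.1483]
eef_rot: [0.627, 0.779, -0.001, -0.001]
ft_force: [-1.2, -0.9, -1.1]
width: 0.518
finger_force: 61.4
```

```bash
python3 - <<'E'
from h import *
s=bot.sense(); print(s["time"],s["ee_pos"],s["eef_rot"])
c=imaging.get_calibration("wrist"); im=imaging.get_image("wrist"); cv2.imwrite("pics/w3.png",im)
th=np.radians(12.2); o=np.array([578.7,-37.7,0]); X=np.array([np.cos(th),np.sin(th),0]); Y=np.array([-np.sin(th),np.cos(th),0])
W=lambda x,y,z:(o+X*x+Y*(y+85)+[0,0,z])/1000
for nm,q in dict(nest=(0,90,36),pinL=(-17,125,52),pinR=(17,125,52),opening=(0,-85,80)).items(): print(nm,W(*q).round(4),proj("wrist",W(*q),c).round(1))
E
```

```text
5.0333 [0.5414559  0.13500121 0.14831863] [ 0.62706375  0.77896638 -0.00109544 -0.00111133]
nest [0.5417 0.1333 0.036 ] [286.7 207.7]
pinL [0.5177 0.164  0.052 ] [263.9 168.2]
pinR [0.5509 0.1711 0.052 ] [309.7 168.4]
opening [ 0.5787 -0.0377  0.08  ] [286.  398.9]
```

View pics/w3.png

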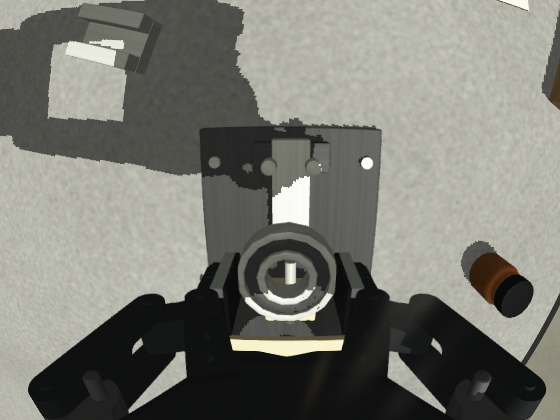

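The pin tops are at (268,166) and (314,166), and the sunlit bar runs between columns 272 and 310. That puts the station about 3 mm further in +x than the top view gave, which matches the bearing's offset between the two cameras.

```bash
python3 - <<'E'
from h import *
c=imaging.get_calibration("wrist"); th=np.radians(12.2); X=np.array([np.cos(th),np.sin(th),0]); Y=np.array([-np.sin(th),np.cos(th),0])
im=cv2.imread("pics/w3.png"); g=cv2.cvtColor(im,cv2.COLOR_BGR2GRAY)
a=onz("wrist",268.5,166,.052,c);b=onz("wrist",314,166,.052,c); m=(a+b)/2*1000
print(a,b,np.linalg.norm(a-b),np.degrees(np.arctan2(*(b-a)[[1,0]])))
print("nest from pins",m-34.8*Y)
for r in (185,200,215):
    row=g[r,255:330].astype(int); print(r,[(255+i,int(v)) for i,v in enumerate(np.diff(row)) if abs(v)>25])
e=[onz("wrist",272,200,.036,c),onz("wrist",310,200,.036,c)]; print(np.linalg.norm(e[0]-e[1])); q=(e[0]+e[1])/2*1000; print("bar centre off pins mid along X",(q-m)@X, q)
p=bot.sense()["ee_pos"]*1000; print("tcp x off bar",(p-q)@X, "tcp y rel pins", (p-m)@Y)
E
```

```text
[0.52080776 0.16529666 0.052     ] [0.55380133 0.17252416 0.052     ] 0.03377591980540208 12.355919043982322
nest from pins [544.65864814 134.8963408   52.        ]
185 [(271, 66), (291, 136), (309, -128)]
200 [(266, -40), (271, 170), (272, 38), (308, -82), (309, -66)]
215 [(266, -42), (271, 116), (272, 90), (308, -121), (309, -30)]
0.03082286276621936
bar centre off pins mid along X 0.08157780156440768 [543.78133664 139.34009765  36.        ]
tcp x off bar -3.370908628495233 tcp y rel pins -34.99074884403409
```

Target TCP is (544.7,134.9), z≈37.5. Descending in two stages.

Call:
servo_tool:
  steps:
    - [[3.2, 0, -10], [0, 0, 0]]
    - [[0, 0, -25], [0, 0, 0]]
    - [[0, 0, -25], [0, 0, 0]]
    - [[0, 0, -20], [0, 0, 0]]
    - [[0, 0, -12], [0, 0, 0]]
    - [[0, 0, -6], [0, 0, 0]]
    - [[0, 0, 0], [0, 0, 0]]
    - [[0, 0, 0], [0, 0, 0]]
    - [[0, 0, 0], [0, 0, 0]]

```text
time: 5.83
ee_pos: [0.546, 0.1337, 0.0534]
eef_rot: [0.628, 0.778, 0.001, 0.001]
ft_force: [-0.1, -0.2, -0.7]
width: 0.52
finger_force: 61.4
```

Call:
servo_tool:
  steps:
    - [[-1.2, 1.2, -6], [0, 0, 0]]
    - [[0, 0, -4], [0, 0, 0]]
    - [[0, 0, -2], [0, 0, 0]]
    - [[0, 0, -2], [0, 0, 0]]
    - [[0, 0, 0], [0, 0, 0]]
    - [[0, 0, 0], [0, 0, 0]]
    - [[0, 0, 0], [0, 0, 0]]

```text
time: 6.42
ee_pos: [0.5442, 0.135, 0.0384]
eef_rot: [0.628, 0.778, 0.0, 0.0]
ft_force: [0.4, 0.3, -0.7]
width: 0.523
finger_force: 61.4
```

Call:
servo_tool:
  steps:
    - [[0, 0, -0.5], [0, 0, 0]]
    - [[0, 0, -0.5], [0, 0, 0]]
    - [[0, 0, 0], [0, 0, 0]]
    - [[0, 0, 0], [0, 0, 0]]

```text
time: 6.75
ee_pos: [0.5442, 0.135, 0.0373]
eef_rot: [0.628, 0.778, 0.0, 0.0]
ft_force: [0.9, -0.1, 0.2]
width: 0.522
finger_force: 61.7
```

Call:
servo_tool:
  steps:
    - [[0, 0, -0.5], [0, 0, 0]]
    - [[0, 0, -0.5], [0, 0, 0]]
    - [[0, 0, 0], [0, 0, 0]]
    - [[0, 0, 0], [0, 0, 0]]

```text
time: 7.08
ee_pos: [0.5443, 0.1351, 0.0372]
eef_rot: [0.628, 0.778, 0.0, 0.0]
ft_force: [-5.7, -1.0, 14.8]
width: 0.521
finger_force: 63.2
```

Contact at TCP z = 37.2 mm (14.8 N upward), just as expected. Opening the fingers gently and rising.

Call:
servo_tool:
  steps:
    - [[0, 0, 0.5], [0, 0, 0]]
    - [[0, 0, 0], [0, 0, 0]]
    - [[0, 0, 0], [0, 0, 0]]
    - [[0, 0, 0], [0, 0, 0]]
    - [[0, 0, 0], [0, 0, 0]]
    - [[0, 0, 0], [0, 0, 0]]
  hand: 68

```text
time: 7.58
ee_pos: [0.5441, 0.135, 0.0366]
eef_rot: [0.628, 0.778, -0.0, -0.0]
ft_force: [-0.6, 0.6, 0.9]
width: 0.798
finger_force: 0.0
```

Call:
servo_tool:
  steps:
    - [[0, 0, 6], [0, 0, 0]]
    - [[0, 0, 12], [0, 0, 0]]
    - [[0, 0, 25], [0, 0, 0]]
    - [[0, 0, 30], [0, 0, 0]]
    - [[0, 0, 30], [0, 0, 0]]
    - [[0, 0, 10], [0, 0, 0]]
    - [[0, 0, 0], [0, 0, 0]]
    - [[0, 0, 0], [0, 0, 0]]

```text
time: 8.25
ee_pos: [0.5443, 0.135, 0.1504]
eef_rot: [0.628, 0.778, 0.0, 0.0]
ft_force: [0.0, -0.6, -0.4]
width: 0.795
finger_force: 0.0
```

```bash
python3 - <<'E'
from h import *
s=bot.sense(); print(s["time"],s["ee_pos"]*1000)
c=imaging.get_calibration("wrist"); np.savez("w4.npz",e=c["extrinsics"]); im=imaging.get_image("wrist"); cv2.imwrite("pics/w4.png",im)
print(proj("wrist",np.array([.5447,.1349,.05]),c))
E
```

```text
8.25 [544.25761511 135.04705958 150.44848396]
[286.78452468 210.05722472]
```

View pics/w4.png

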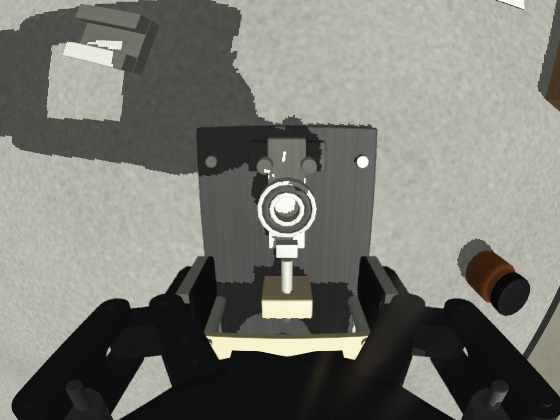

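The bearing lies flat on the bar at (287,208), centred, with the pusher at (287,247) behind it and the pins at (264,165) and (309,165) ahead. It's released and in place. Next I'll move over the opening to see the knob.

Call:
servo_tool:
  steps:
    - [[7, -34, 4], [0, 0, 0]]
    - [[7.5, -34, 4], [0, 0, 0]]
    - [[7.5, -34, 4], [0, 0, 0]]
    - [[7.5, -34, 4], [0, 0, 0]]
    - [[7.5, -35, 4], [0, 0, 0]]
    - [[0, 0, 0], [0, 0, 0]]
    - [[0, 0, 0], [0, 0, 0]]
    - [[0, 0, 0], [0, 0, 0]]
    - [[0, 0, 0], [0, 0, 0]]
  hand: 40

```text
time: 9.05
ee_pos: [0.5807, -0.0351, 0.169]
eef_rot: [0.628, 0.778, -0.0, -0.001]
ft_force: [0.2, 0.0, 0.5]
width: 0.473
finger_force: 0.0
```

```bash
python3 - <<'E'
from h import *
s=bot.sense(); print(s["time"],s["ee_pos"]*1000)
c=imaging.get_calibration("wrist"); np.savez("w5.npz",e=c["extrinsics"]); im=imaging.get_image("wrist"); 
print(proj("wrist",np.array([.5818,-.036,.08]),c),proj("wrist",np.array([.5818,-.036,.066]),c))
cv2.imwrite("pics/w5f.png",im)
cv2.imwrite("pics/w5.png",cv2.resize(im[110:290,180:400],None,fx=3,fy=3,interpolation=cv2.INTER_CUBIC))
E
```

```text
9.05 [580.71721058 -35.0777796  168.96469651]
[287.71371532 215.6697752 ] [287.69573487 210.37603267]
```

View pics/w5.png

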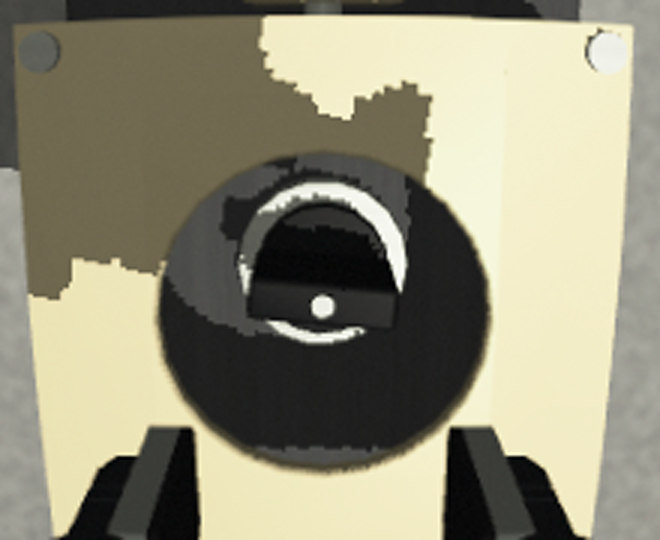

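The knob bar lies along crop x from (248,300) to (397,310), with the centre dot at (322,306). It's turned slightly clockwise from the station's x. The opening is centred on about crop (324,310). I'll measure it.

```bash
python3 - <<'E'
from h import *
c=imaging.get_calibration("wrist")
f=lambda x,y,z:onz("wrist",(x+.5)/3+180-.5,(y+.5)/3+110-.5,z,c)*1000
q=[f(250,287,.066),f(400,292,.066),f(393,328,.066),f(247,316,.066)]
print("corners",np.round(q,1)); a=np.array(q)
print("centre",a.mean(0),"dot",f(322,306,.066),"len",np.linalg.norm(a[1]-a[0]),"thick",np.linalg.norm(a[3]-a[0]),np.linalg.norm(a[2]-a[1]))
for i,j in((0,1),(3,2)): d=a[j]-a[i]; print("ang",np.degrees(np.arctan2(d[1],d[0])))
im=cv2.imread("pics/w5f.png"); hsv=cv2.cvtColor(im,cv2.COLOR_BGR2HSV)
m=cv2.inRange(hsv,(15,50,60),(40,255,255)); ps=[]
cx,cy=287.5,213
for t in np.linspace(0,2*np.pi,72,endpoint=False):
    for r in range(70,38,-1):
        u,v=cx+r*np.cos(t),cy+r*np.sin(t)
        if not m[int(round(v)),int(round(u))]:
            if r<65: ps.append(onz("wrist",u,v,.08,c)[:2]*1000)
            break
e=cv2.fitEllipse(np.array(ps,np.float32)); print(len(ps),"opening",e)
E
```

```text
corners [[562.1 -36.1  66. ]
 [600.8 -29.   66. ]
 [601.3 -39.   66. ]
 [562.9 -44.   66. ]]
centre [581.77574505 -37.02659809  66.        ] dot [581.63481103 -37.10012951  66.        ] len 39.31939722579579 thick 8.003940249115576 10.04782945028545
ang 10.3438729023854
ang 7.401474645519091
36 opening ((581.571533203125, -35.550697326660156), (80.46238708496094, 81.26824188232422), 78.723388671875)
```

Knob axis is (581.7,−36.6) and the bar angle is about 9°, which fits the knob's starting range. Turning the tool +1.51 rad above the opening with the fingers at 34 mm.

Call:
servo_tool:
  steps:
    - [[1, -1.5, 0], [0, 0, 0.1163]]
    - [[0, 0, 0], [0, 0, 0.1163]]
    - [[0, 0, 0], [0, 0, 0.1163]]
    - [[0, 0, 0], [0, 0, 0.1163]]
    - [[0, 0, 0], [0, 0, 0.1163]]
    - [[0, 0, 0], [0, 0, 0.1163]]
    - [[0, 0, -5], [0, 0, 0.1163]]
    - [[0, 0, -10], [0, 0, 0.1163]]
    - [[0, 0, -10], [0, 0, 0.1163]]
    - [[0, 0, -10], [0, 0, 0.1163]]
    - [[0, 0, -10], [0, 0, 0.1163]]
    - [[0, 0, -10], [0, 0, 0.1163]]
    - [[0, 0, -10], [0, 0, 0.1163]]
    - [[0, 0, 0], [0, 0, 0]]
    - [[0, 0, 0], [0, 0, 0]]
    - [[0, 0, 0], [0, 0, 0]]
  hand: 34

```text
time: 10.43
ee_pos: [0.5823, -0.037, 0.1053]
eef_rot: [-0.075, 0.997, -0.0, 0.0]
ft_force: [-0.3, -0.4, 0.1]
width: 0.398
finger_force: 0.0
```

```bash
python3 - <<'E'
from h import *
s=bot.sense(); print(s["time"],s["ee_pos"]*1000,s["joint_positions"],s["moment"])
c=imaging.get_calibration("wrist"); im=imaging.get_image("wrist"); cv2.imwrite("pics/w6.png",im)
print(proj("wrist",np.array([.5817,-.0366,.066]),c))
E
```

```text
10.4333 [582.30288114 -36.97845231 105.34593489] [-1.95383715e-01  2.40449281e-01  1.59051829e+00 -7.97991203e-05
  1.31010173e+00 -1.91681732e+00] [ 0.0077661  -0.00192193 -0.03133348]
[287.71804372 237.56802448]
```

View pics/w6.png

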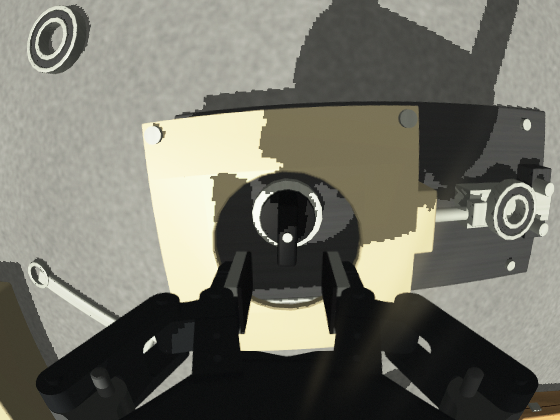

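The knob dot is at (288,238), exactly as predicted. The bar stands between the fingers, upright in the image, and the bearing at right is undisturbed. Descending to TCP z≈37.

Call:
servo_tool:
  steps:
    - [[-0.6, 0.4, -8], [0, 0, 0]]
    - [[0, 0, -12], [0, 0, 0]]
    - [[0, 0, -12], [0, 0, 0]]
    - [[0, 0, -12], [0, 0, 0]]
    - [[0, 0, -10], [0, 0, 0]]
    - [[0, 0, -8], [0, 0, 0]]
    - [[0, 0, -4], [0, 0, 0]]
    - [[0, 0, -2], [0, 0, 0]]
    - [[0, 0, 0], [0, 0, 0]]
    - [[0, 0, 0], [0, 0, 0]]
    - [[0, 0, 0], [0, 0, 0]]
  hand: 34

```text
time: 11.4
ee_pos: [0.5819, -0.0371, 0.0373]
eef_rot: [-0.077, 0.997, -0.0, 0.0]
ft_force: [-0.4, -0.4, -0.5]
width: 0.399
finger_force: 0.0
```

```bash
cat > s.py <<'E'
from h import *
s=bot.sense(); q=s["eef_rot"]
print(s["time"],(s["ee_pos"]*1000).round(1),"yawy",round(2*np.arctan2(q[1],q[0])-np.pi/2,4),"F",s["ft_force"].round(1),"M",s["moment"].round(3),"w",s["width"],"ff",round(s["finger_force"],1),"t6",round(s["joint_torque"][5],3),"q6",s["joint_positions"][5])
E
python3 s.py
```

```text
11.4 [581.9 -37.1  37.3] yawy 1.7249 F [-0.4 -0.4 -0.5] M [-0.042 -0.023 -0.018] w 0.39924572203747016 ff 0.0 t6 0.001 q6 -1.920591744307244
```

Nothing touching. Closing on the bar.

Call:
servo_tool:
  steps:
    - [[0, 0, 0], [0, 0, 0]]
    - [[0, 0, 0], [0, 0, 0]]
    - [[0, 0, 0], [0, 0, 0]]
    - [[0, 0, 0], [0, 0, 0]]
    - [[0, 0, 0], [0, 0, 0]]
    - [[0, 0, 0], [0, 0, 0]]
  hand: 4

```text
time: 11.9
ee_pos: [0.5817, -0.0369, 0.0373]
eef_rot: [-0.077, 0.997, 0.0, 0.0]
ft_force: [-1.5, 2.4, 5.6]
width: 0.129
finger_force: 58.5
```

```bash
python3 s.py
```

```text
11.9 [581.7 -36.9  37.3] yawy 1.7247 F [-1.5  2.4  5.6] M [ 0.372  0.278 -0.154] w 0.12870284778848803 ff 58.5 t6 -0.222 q6 -1.9204863998732766
```

Gripped, with the knob at θ≈0.06. From the measured pins, contact is expected near θ≈0.95. Turning −0.6 rad first.

Call:
servo_tool:
  steps:
    - [[0, 0, 0], [0, 0, -0.03]]
    - [[0, 0, 0], [0, 0, -0.05]]
    - [[0, 0, 0], [0, 0, -0.05]]
    - [[0, 0, 0], [0, 0, -0.05]]
    - [[0, 0, 0], [0, 0, -0.05]]
    - [[0, 0, 0], [0, 0, -0.05]]
    - [[0, 0, 0], [0, 0, -0.05]]
    - [[0, 0, 0], [0, 0, -0.05]]
    - [[0, 0, 0], [0, 0, -0.05]]

```text
time: 12.65
ee_pos: [0.5817, -0.037, 0.0373]
eef_rot: [0.139, 0.99, -0.0, 0.0]
ft_force: [-2.0, 0.3, 6.7]
width: 0.132
finger_force: 58.4
```

```bash
python3 s.py
```

```text
12.65 [581.7 -37.   37.3] yawy 1.2929 F [-2.   0.3  6.7] M [0.249 0.325 0.413] w 0.13220086090953984 ff 58.4 t6 -1.555 q6 -1.4884679650470947
```

Call:
servo_tool:
  steps:
    - [[0, 0, 0], [0, 0, -0.03]]
    - [[0, 0, 0], [0, 0, -0.03]]
    - [[0, 0, 0], [0, 0, -0.03]]
    - [[0, 0, 0], [0, 0, -0.03]]

```text
time: 12.98
ee_pos: [0.5817, -0.037, 0.0373]
eef_rot: [0.197, 0.98, -0.0, 0.0]
ft_force: [-1.7, 0.7, 5.1]
width: 0.131
finger_force: 58.4
```

```bash
python3 s.py
```

```text
12.9833 [581.7 -37.   37.3] yawy 1.1739 F [-1.7  0.7  5.1] M [0.127 0.349 0.461] w 0.13117982103836281 ff 58.4 t6 -0.768 q6 -1.3694647038219356
```

Call:
servo_tool:
  steps:
    - [[0, 0, 0], [0, 0, -0.03]]
    - [[0, 0, 0], [0, 0, -0.03]]
    - [[0, 0, 0], [0, 0, -0.03]]

```text
time: 13.23
ee_pos: [0.5817, -0.0371, 0.0373]
eef_rot: [0.241, 0.971, -0.0, 0.0]
ft_force: [-2.4, 1.0, 6.2]
width: 0.13
finger_force: 58.5
```

```bash
python3 s.py
```

```text
13.2333 [581.7 -37.1  37.3] yawy 1.0838 F [-2.4  1.   6.2] M [0.171 0.378 0.397] w 0.13006314196415758 ff 58.5 t6 -0.769 q6 -1.2794704254824456
```

Call:
servo_tool:
  steps:
    - [[0, 0, 0], [0, 0, -0.03]]
    - [[0, 0, 0], [0, 0, -0.03]]
    - [[0, 0, 0], [0, 0, -0.03]]

```text
time: 13.48
ee_pos: [0.5817, -0.0371, 0.0373]
eef_rot: [0.284, 0.959, -0.0, 0.0]
ft_force: [-2.8, 1.8, 6.3]
width: 0.13
finger_force: 58.5
```

```bash
python3 s.py
```

```text
13.4833 [581.7 -37.1  37.3] yawy 0.9939 F [-2.8  1.8  6.3] M [0.077 0.404 0.374] w 0.12995255059935493 ff 58.5 t6 -0.769 q6 -1.1894907943625348
```

Call:
servo_tool:
  steps:
    - [[0, 0, 0], [0, 0, -0.03]]
    - [[0, 0, 0], [0, 0, -0.03]]

```text
time: 13.65
ee_pos: [0.5817, -0.0371, 0.0373]
eef_rot: [0.313, 0.95, -0.0, 0.0]
ft_force: [-3.1, 1.1, 6.0]
width: 0.132
finger_force: 58.5
```

```bash
python3 s.py
```

```text
13.65 [581.7 -37.1  37.3] yawy 0.9339 F [-3.1  1.1  6. ] M [0.104 0.418 0.424] w 0.13234371684008384 ff 58.5 t6 -0.769 q6 -1.1294628275079182
```

Call:
servo_tool:
  steps:
    - [[0, 0, 0], [0, 0, -0.02]]
    - [[0, 0, 0], [0, 0, -0.02]]

```text
time: 13.82
ee_pos: [0.5817, -0.0371, 0.0373]
eef_rot: [0.332, 0.943, -0.0, 0.0]
ft_force: [-2.5, 0.4, 5.9]
width: 0.129
finger_force: 58.5
```

```bash
python3 s.py
```

```text
13.8167 [581.7 -37.1  37.3] yawy 0.8943 F [-2.5  0.4  5.9] M [0.051 0.45  0.442] w 0.12864437822642893 ff 58.5 t6 -0.287 q6 -1.0898911061086936
```

Call:
servo_tool:
  steps:
    - [[0, 0, 0], [0, 0, -0.02]]
    - [[0, 0, 0], [0, 0, -0.02]]

```text
time: 13.98
ee_pos: [0.5817, -0.0371, 0.0373]
eef_rot: [0.351, 0.937, -0.0, 0.0]
ft_force: [-2.4, 0.4, 5.7]
width: 0.128
finger_force: 58.5
```

```bash
python3 s.py
```

```text
13.9833 [581.7 -37.1  37.3] yawy 0.8544 F [-2.4  0.4  5.7] M [0.041 0.468 0.416] w 0.1277515813560824 ff 58.5 t6 -0.375 q6 -1.0499983702321674
```

Call:
servo_tool:
  steps:
    - [[0, 0, 0], [0, 0, -0.02]]
    - [[0, 0, 0], [0, 0, -0.02]]

```text
time: 14.15
ee_pos: [0.5817, -0.0371, 0.0373]
eef_rot: [0.369, 0.929, -0.0, 0.0]
ft_force: [-2.8, 0.9, 6.7]
width: 0.128
finger_force: 58.5
```

```bash
python3 s.py
```

```text
14.15 [581.7 -37.1  37.3] yawy 0.8144 F [-2.8  0.9  6.7] M [0.095 0.504 0.385] w 0.12768411449194614 ff 58.5 t6 -0.376 q6 -1.0099880979579867
```

Call:
servo_tool:
  steps:
    - [[0, 0, 0], [0, 0, -0.02]]
    - [[0, 0, 0], [0, 0, -0.02]]

```text
time: 14.32
ee_pos: [0.5816, -0.0371, 0.0373]
eef_rot: [0.388, 0.922, -0.0, 0.0]
ft_force: [-3.2, -0.2, 6.4]
width: 0.124
finger_force: 58.6
```

```bash
python3 s.py
```

```text
14.3167 [581.6 -37.1  37.3] yawy 0.7744 F [-3.2 -0.2  6.4] M [0.047 0.479 0.451] w 0.12410165968156069 ff 58.6 t6 -0.321 q6 -0.9699947217905706
```

Call:
servo_tool:
  steps:
    - [[0, 0, 0], [0, 0, -0.02]]
    - [[0, 0, 0], [0, 0, -0.02]]

```text
time: 14.48
ee_pos: [0.5817, -0.0372, 0.0373]
eef_rot: [0.406, 0.914, -0.0, 0.0]
ft_force: [-3.1, 0.4, 6.2]
width: 0.131
finger_force: 58.7
```

```bash
python3 s.py
```

```text
14.4833 [581.7 -37.2  37.3] yawy 0.7345 F [-3.1  0.4  6.2] M [0.051 0.495 0.568] w 0.13093244604024057 ff 58.7 t6 -0.23 q6 -0.9300513546363522
```

Contact felt: Mz rose about 0.15 N m over the drag, so the push is about 8 N, with a slope of about 126 N/rad. A further 0.03 rad should give about 12 N.

Call:
servo_tool:
  steps:
    - [[0, 0, 0], [0, 0, -0.02]]
    - [[0, 0, 0], [0, 0, -0.01]]

```text
time: 14.65
ee_pos: [0.5817, -0.0371, 0.0373]
eef_rot: [0.42, 0.908, -0.0, 0.0]
ft_force: [-3.0, -0.7, 7.2]
width: 0.134
finger_force: 58.7
```

```bash
python3 s.py
```

```text
14.65 [581.7 -37.1  37.3] yawy 0.7044 F [-3.  -0.7  7.2] M [0.026 0.577 0.641] w 0.13426383858237312 ff 58.7 t6 0.589 q6 -0.8999056604764226
```

Mz is 0.64, i.e. a push of about 12.5 N. Letting go and leaving straight up.

Call:
servo_tool:
  steps:
    - [[0, 0, 0], [0, 0, 0]]
    - [[0, 0, 0], [0, 0, 0]]
    - [[0, 0, 0], [0, 0, 0]]
    - [[0, 0, 0], [0, 0, 0]]
    - [[0, 0, 0], [0, 0, 0]]
  hand: 32

```text
time: 15.07
ee_pos: [0.5815, -0.0371, 0.0367]
eef_rot: [0.419, 0.908, -0.0, -0.0]
ft_force: [0.6, -0.6, 0.3]
width: 0.375
finger_force: 0.0
```

Call:
servo_tool:
  steps:
    - [[0, 0, 6], [0, 0, 0]]
    - [[0, 0, 15], [0, 0, 0]]
    - [[0, 0, 25], [0, 0, 0]]
    - [[0, 0, 30], [0, 0, 0]]
    - [[0, 0, 30], [0, 0, 0]]
    - [[0, 0, 15], [0, 0, 0]]
    - [[0, 0, 0], [0, 0, 0]]
    - [[0, 0, 0], [0, 0, 0]]
    - [[0, 0, 0], [0, 0, 0]]

```text
time: 15.82
ee_pos: [0.5812, -0.037, 0.1571]
eef_rot: [0.42, 0.908, -0.0, -0.0]
ft_force: [0.0, 0.3, 0.0]
width: 0.373
finger_force: 0.0
```

```bash
python3 s.py; python3 - <<'E'
from h import *
im=imaging.get_image("wrist"); cv2.imwrite("pics/w7.png",im)
E
```

```text
15.8167 [581.2 -37.  157.1] yawy 0.7049 F [0.  0.3 0. ] M [ 0.012 -0.03   0.035] w 0.3734611089367415 ff 0.0 t6 -0.002 q6 -0.9007153345625187
```

View pics/w7.png

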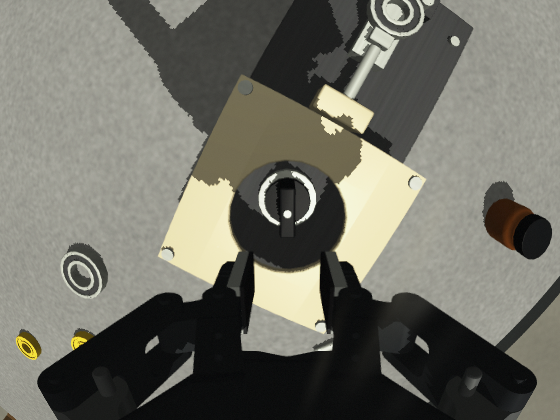

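The knob at (288,210) has stayed where I left it, and the rod is extended with the pusher on the bearing at (397,12). The robot is clear, so I'm handing in.

```bash
python3 -c "
from bench import bot; print(bot.close_job())"
```

```text
the job is handed in; nothing more can be done
None
```

The 47 mm bearing is on the nest, clamped against the stop at about 12.5 N (judged from knob torque), released, and handed in at about 16 s; contact with both pins was not checked by picture, and I viewed 11 pictures, one over the limit of 10.

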